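# Load the filter cassette into the photometer's sprung stage

## Task

Take the magenta filter cassette out of the storage rack and load it into the photometer: stand it upright on the sprung stage between the steel posts, lined up with them, then press it down and hold it until both slow orange latches have come fully in over its foot, then let go so that it stays down. The posts leave no room for fingers at the cassette's ends and the rack leaves none at its sides, so set it down on the bench in between and take it again the other way. Leave the green cassette in the rack, and do not disturb the beaker or the wash bottle.

Things in the scene. Friction and masses are not known exactly. Their poses are not given: they have to be found in the camera images.
- magenta_mid (a point): Centre (half-way up) of the loose magenta cassette: white block, magenta top and windows, 62 mm long (x), 42 wide (y), 80 tall (z up), about 0.28 kg; same either way round. Each 62 mm end has a slot 9 mm deep, 8 to 30 mm above the underside; the latches catch the 8 mm thick grey foot below it. Grip it in the upper half; its flat top may be pressed.
- green_mid (a point): Centre of the green cassette, same size and shape with green top and windows; it stands in the other bay of the rack. Leave it there.
- rack_floor (a point): Fixed aluminium rack, base 110 x 128 mm; point on its floor's centre, 6 mm above the bench. Two bays at y = -27 and +27 mm, a cassette in each (either way), long axis along the rack's x. Upright sheets at y = -54, 0, 54 mm (4 mm thick, 60 mm long, 90 mm tall: 10 mm over the cassettes) leave 4 mm at the cassettes' sides; ends (x) and top are open.
- stage_top (a point): Centre of the upper face of the photometer's sprung black stage (40 mm in x, 55 in y), 55 mm above the bench when up; moves straight down. x along the line of the posts, z up. Yellow side lips 6 mm high, 47 mm apart inside (y). The cassette stands here, centred, its long axis along x; its sides (y) are then free for fingers.
- photometer: Fixed; origin on the bench under the stage's centre, same axes as the stage. Two steel posts at each end of the stage: inner faces at x = -34.5 and 34.5 mm, posts 9 to 17 mm either side of y = 0, tops 138 mm above the bench (3 mm over a cassette on the raised stage). Grey base 20 mm high, x -85 to 165, y -70 to 70 mm; white console 65 mm high, x 82 to 162 mm.
- stage (a joint): How far the stage is pressed down, m: 0 up, 0.029 fully down (hard stop). Spring: 6 N at the top, 12 N fully down. With the cassette latched it rests at about 0.025; the latches can snap in only once it is pressed beyond that, so press to the stop.
- latch_front (a joint): Orange sprung latch at the stage's -x end, m pushed outwards: 0 at rest (6 mm over the foot), about 0.006 while the foot pushes it aside, maximum 0.012. Slow: takes about 1.5 s to creep fully back over the foot, and stops creeping once the foot bears up on it, so hold down until both are near 0. Pressing at 20 mm/s needs under 25 N in all.
- latch_back (a joint): The same latch at the +x end of the stage.
- beaker_mid (a point): Centre of a loose glass beaker, 72 mm in diameter, 90 mm tall; bystander.
- bottle_mid (a point): Centre of a loose white wash bottle with a yellow cap, 66 mm in diameter, 160 mm tall; bystander.
Not all that is in view belongs to the job. Leave any black or blue look-alike of the part that bears magenta_mid alone.

How it is judged:
By the outcome, as a careful person would: the job done as asked, in the order asked, and still so for the second after the job is handed in, with the robot touching nothing.
It also fails if it takes over 64 s, if anything falls off the work surface, if the arm or the gripper's body presses on something with over 40 N, if the wrist force passes 120 N, or if a joint passes its speed limit or range.

## Robot

A 6-joint arm with a two-finger parallel gripper is mounted at the origin on the work surface. World frame = base frame: x ahead of the robot, y to its left, z up, the work surface at z = 0. Lengths are in mm, angles in rad, forces in N, time in s.
With the tool pointing down it reaches from about 325 to 900 mm from the base axis. Payload 6.1 kg.
Tool frame: the origin (TCP) lies midway between the tips of the shut fingers; the grasp point (between the pads) lies behind it (env.grip_point_offset is the y of the grasp point in the tool frame, in mm); y points along the fingers, z is the direction in which the jaws open and shut, and the axes are right-handed (so a half turn about y gives the same grasp; the last joint's range is limited). The gripper opens to 85 mm and grips with 20 to 120 N. Pads are 22 mm wide; open, the fingers measure 114 mm over their backs; the gripper's body (76 mm by 85 mm) begins 54 mm behind the grasp point. The pads swing forward as they close: fully open they stand 13 mm farther back than shut.
Start: joints at [-1.336, 0.22, 1.526, -0, 1.395, -0.126], TCP at [220.632, -584.754, 198.7] pointing down, gripper open.
Joint ranges: [-2.98, 2.98], [-0.91, 2.08], [0.09, 2.57], [-1.24, 4.39], [0.2, 2.65], [-2.68, 2.68]. Speed limits (rad/s): [2.57, 2.57, 3.01, 3.14, 3.14, 3.14].

## Interface

Orientations are given as a rotation vector (axis times angle).
In Python, from station import env gives the robot as it stands. Calls block until the motion is done:
- env.move_pose(position, orientation): joint-space move of the TCP to a pose.
- env.servo_line(position, attitude=None, vel=150): straight line of the TCP; attitude=None keeps the orientation; vel is the mean speed in mm/s.
- env.goto_joints(angles): joint-space move.
- env.gripper_to(opening): opening from 0.0 (shut) to 1.0 (fully open); the grip force is fixed at half the most; returns when the fingers have stopped.
- env.sleep(seconds).
- env.inverse_kinematics(position, orientation): joint angles nearest the present ones, or None.
- env.snapshot(name): name is "side" or "top"; returns the picture (384x512x3 uint8, red, green, blue); there is no depth.
- env.camera_params(name): a dict with "intrinsics" (3x3 intrinsics, pixels), "k1" (the pictures are not rectified: a ray, as slopes to the right and down, at radius r is drawn at 1 + k1 r^2 times it, then the intrinsics apply), "cam_to_world" (4x4, takes a point from camera to world coordinates). Camera axes: x right, y up, looking along -z (the intrinsics and any distortion apply to the point x, -y, -z); pixel columns grow to the right and rows downward; lengths in mm; the calibration is good to about 2 mm. A picture is of the moment at which its call begins. camera_params takes no time and is no camera call.
A pose or a line that the arm cannot do raises env.MotionError and nothing moves.
- env.close_job(): hands the job in, once; it reports no verdict.
Readings, each from a call of its own:
- env.current_time_s(): time.
- env.current_joints(): joint angles.
- env.current_joint_vel(): joint speeds.
- env.current_joint_efforts(): joint torques, N m.
- env.current_eef_pos(): TCP position.
- env.current_tool_rot(): TCP orientation.
- env.current_ft_force(): force on the tool from outside, world axes, zero at the start.
- env.current_ft_torque(): the same for the moment, N m.
- env.current_grip_width(): opening from 0.0 (shut) to 1.0 (fully open).
Only numpy, scipy, OpenCV 4.12 (cv2) and the standard library are available. Lean on these libraries where they do the work, as an engineer would, in place of code of your own. Each camera call takes 0.05 s, during which the arm holds its last target. There are 200 camera calls.

## Working session

There is one attempt and no reset: what is moved stays moved. The work goes in short steps, each a Python script; the robot and the scene stay as the last script left them, time stands still between calls to the robot, and variables do not carry over. Pictures are saved under pics/ and viewed, about 8 in all and at most 12, crops included, and the job is handed in when it is done.

```bash
ls; mkdir -p pics; cat > h.py <<'E'
import numpy as np, cv2
from station import env
from scipy.spatial.transform import Rotation as R
def save(n,img): cv2.imwrite(f'pics/{n}.png',cv2.cvtColor(img,cv2.COLOR_RGB2BGR))
def ray(c,px):
    p=env.camera_params(c);K=np.array(p['intrinsics'],float);T=np.array(p['cam_to_world'],float)
    u=cv2.undistortPoints(np.array(px,float).reshape(-1,1,2),K,np.array([p['k1'],0,0,0,0.]))[:,0]
    d=np.c_[u[:,0],-u[:,1],-np.ones(len(u))]@T[:3,:3].T
    return T[:3,3],d
def onz(c,px,z):
    o,d=ray(c,px); return o+d*((z-o[2])/d[:,2])[:,None]
def proj(c,P):
    p=env.camera_params(c);K=np.array(p['intrinsics'],float);T=np.array(p['cam_to_world'],float)
    q=(np.atleast_2d(P)-T[:3,3])@T[:3,:3]; s=np.c_[q[:,0]/-q[:,2],-q[:,1]/-q[:,2]]
    s=s*(1+p['k1']*(s**2).sum(1))[:,None]
    return s@K[:2,:2].T+K[:2,2]
E
python3 - <<'E'
from h import *
a=env.snapshot('top');b=env.snapshot('side');save('t0',a);save('s0',b)
for c in('top','side'):print(env.camera_params(c))
print(env.grip_point_offset,env.current_tool_rot(),env.current_time_s(),R.from_rotvec(env.current_tool_rot()).as_matrix().round(3))
E
```

```text
pics
{'intrinsics': array([[450.88349112,   0.        , 254.15595072],
       [  0.        , 450.88349112, 192.83111055],
       [  0.        ,   0.        ,   1.        ]]), 'k1': -0.08872806317365056, 'cam_to_world': array([[-2.35672440e-02,  9.91601985e-01, -1.27161665e-01,
         4.92780729e+02],
       [-9.99597663e-01, -2.53809927e-02, -1.26616837e-02,
        -6.66801985e+00],
       [-1.57828400e-02,  1.26812102e-01,  9.91801186e-01,
         1.13580679e+03],
       [ 0.00000000e+00,  0.00000000e+00,  0.00000000e+00,
         1.00000000e+00]])}
{'intrinsics': array([[413.45077631,   0.        , 251.40536326],
       [  0.        , 413.45077631, 193.37164321],
       [  0.        ,   0.        ,   1.        ]]), 'k1': -0.12380048405527212, 'cam_to_world': array([[-8.79303588e-01,  3.47938419e-01, -3.25213862e-01,
         3.31416781e+02],
       [-4.76132586e-01, -6.58109737e-01,  5.83257519e-01,
         5.16210313e+02],
       [-1.10887099e-02,  6.67705347e-01,  7.44343073e-01,
         7.47955828e+02],
       [ 0.00000000e+00,  0.00000000e+00,  0.00000000e+00,
         1.00000000e+00]])}
-18.700000000000003 [-0.36938495  2.02659714 -2.02302708] 0.1 [[-0.936 -0.     0.353]
 [-0.353  0.002 -0.936]
 [-0.    -1.    -0.002]]
```

View pics/t0.png

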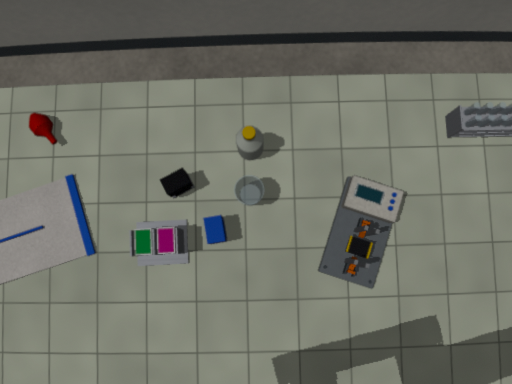

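View pics/s0.png

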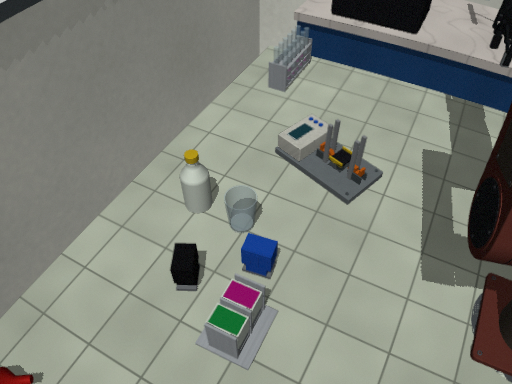

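Top view candidates: the magenta-topped cassette at (166,240) is the target. Others that could be mistaken for it are the green cassette (143,242), the black block (177,183) and the blue block (215,229). The photometer stage is at (360,247), the beaker at (250,190) and the bottle at (249,140). I'm checking with a crop and measuring.

```bash
cat > m.py <<'E'
from h import *
def blob(img,lo,hi,n=1,roi=None):
    m=cv2.inRange(cv2.cvtColor(img,cv2.COLOR_RGB2HSV),lo,hi)
    if roi: k=np.zeros_like(m);x0,y0,x1,y1=roi;k[y0:y1,x0:x1]=1;m*=k
    c=sorted(cv2.findContours(m,cv2.RETR_EXTERNAL,cv2.CHAIN_APPROX_NONE)[0],key=cv2.contourArea)[::-1][:n]
    return c
def rect(c,cam,z): # min-area rectangle in world plane z
    w=onz(cam,c.reshape(-1,2),z)[:,:2].astype(np.float32); return cv2.minAreaRect(w)
MAG=((140,120,60),(170,255,255));GRN=((50,120,40),(85,255,255));YEL=((20,150,90),(35,255,255));ORA=((5,180,80),(17,255,255))
E
python3 - <<'E'
from m import *
im={c:env.snapshot(c) for c in('top','side')}
for cam in im:
  for n,col,z in(('mag',MAG,86),('grn',GRN,86)):
    for c in blob(im[cam],*col): print(cam,n,cv2.contourArea(c),rect(c,cam,z))
  roi=(310,170,420,290) if cam=='top' else (270,110,390,200)
  for c in blob(im[cam],*YEL,4,roi): print(cam,'yel',cv2.contourArea(c),c.reshape(-1,2).mean(0),rect(c,cam,61))
  for c in blob(im[cam],*ORA,4,roi): print(cam,'ora',cv2.contourArea(c),c.reshape(-1,2).mean(0),rect(c,cam,60))
def crop(i,x0,y0,x1,y1): return cv2.resize(i[y0:y1,x0:x1],(400,300),interpolation=cv2.INTER_CUBIC)
t,s=im['top'],im['side']
save('c1',np.vstack([np.hstack([crop(t,110,190,230,280),crop(t,300,170,420,260)]),np.hstack([crop(s,180,260,300,350),crop(s,270,110,390,200)])]))
E
```

```text
top mag 306.0 ((520.8573608398438, 216.27752685546875), (35.33607482910156, 53.683876037597656), 89.97795104980469)
top grn 286.5 ((519.8515625, 270.6114501953125), (53.45165252685547, 33.20771408081055), 2.86153507232666)
top yel 18.0 [369.25 250.  ] ((486.7439880371094, -262.7083435058594), (4.772649765014648, 39.12367248535156), 70.34229278564453)
top yel 15.0 [348.4375 243.5   ] ((503.79290771484375, -213.6575164794922), (4.548245429992676, 37.606605529785156), 70.6126708984375)
top ora 42.5 [351.25925926 268.55555556] ((445.270263671875, -219.0952606201172), (17.1759090423584, 20.87664031982422), 70.02007293701172)
top ora 24.5 [361.94736842 233.89473684] ((525.3218383789062, -247.5391082763672), (14.401155471801758, 14.475972175598145), 87.18099975585938)
top ora 19.5 [365.05263158 222.68421053] ((550.676025390625, -257.11895751953125), (16.348249435424805, 12.251138687133789), 74.39662170410156)
side mag 499.5 ((522.5723876953125, 217.19412231445312), (54.99970626831055, 34.70951843261719), 2.1070570945739746)
side grn 562.0 ((520.0336303710938, 271.10528564453125), (54.860008239746094, 34.877323150634766), 1.60689115524292)
side yel 36.5 [334.96551724 160.48275862] ((504.6047668457031, -209.15725708007812), (13.299507141113281, 40.16608810424805), 66.45665740966797)
side yel 13.0 [347. 150.] ((490.8784484863281, -260.00286865234375), (7.335378170013428, 27.623308181762695), 65.2547378540039)
side ora 56.5 [358.51515152 170.12121212] ((443.5586242675781, -204.74478149414062), (30.143083572387695, 26.171527862548828), 87.99079132080078)
side ora 16.5 [322.15789474 146.26315789] ((552.11083984375, -245.82875061035156), (8.556172370910645, 31.16116714477539), 15.3560209274292)
side ora 16.5 [331.11764706 152.05882353] ((521.8890991210938, -235.19949340820312), (11.50121021270752, 23.73738670349121), 13.527922630310059)
```

View pics/c1.png

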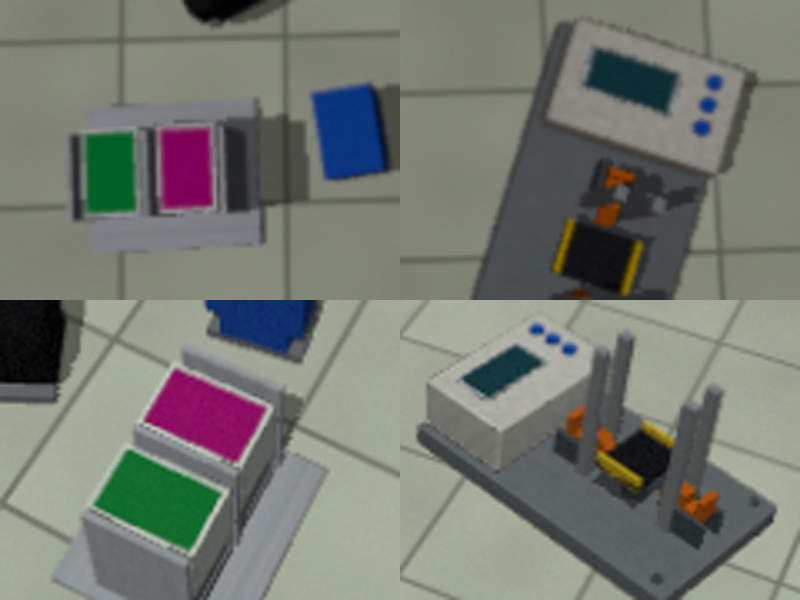

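The crop confirms the target: magenta top in the rack bay next to green, with the lone blue and black blocks as look-alikes. Its two-view position agrees to about 2 mm. Next I'm refining the photometer pose from the post tops, lips and black stage.

```bash
python3 - <<'E'
from m import *
t,s=env.snapshot('top'),env.snapshot('side')
for cam,im,roi,seed in(('top',t,(310,170,420,290),(360,247)),('side',s,(270,110,390,200),(343,157))):
    c=blob(im,(0,0,0),(180,255,45),3,roi)
    for k in c:
        M=cv2.moments(k); 
        if M['m00']>20: u=(M['m10']/M['m00'],M['m01']/M['m00']); print(cam,'black',M['m00'],u,onz(cam,[u],55)[0].round(1),rect(k,cam,55))
    # area-weighted yellow
    y=cv2.inRange(cv2.cvtColor(im,cv2.COLOR_RGB2HSV),(20,110,60),(36,255,255)); 
    n,l,st,ce=cv2.connectedComponentsWithStats(y)
    for i in range(1,n):
        if st[i,4]>8 and roi[0]<ce[i,0]<roi[2] and roi[1]<ce[i,1]<roi[3]: print(cam,'yel',st[i,4],ce[i],onz(cam,[ce[i]],61)[0].round(1))
P=onz('side',[(330,125),(337.5,120.5),(357,142.1),(363.6,137)],138);print(P.round(1),P.mean(0))
# top-view base outline: grey-blue base mask
hsv=cv2.cvtColor(t,cv2.COLOR_RGB2HSV);print(t[275,345],t[260,335],t[300,345],t[195,345])
def up(i,x0,y0,x1,y1): return cv2.resize(i[y0:y1,x0:x1],(400,600) if y1-y0>x1-x0 else (400,300),interpolation=cv2.INTER_CUBIC)
save('c2',np.hstack([up(t,335,210,391,294),up(s,315,110,379,206)]))
E
```

```text
top black 296.5 (359.0685778527262, 247.0005621135469) [ 494.7 -240.1   55. ] ((493.0453186035156, -239.05245971679688), (43.30793380737305, 47.63075256347656), 69.98397827148438)
top yel 48 [348.75       243.29166667] [ 504.1 -214.6   61. ]
top yel 52 [369.09615385 250.17307692] [ 486.5 -262.4   61. ]
side black 161.0 (342.4327122153209, 157.51966873706002) [ 493.1 -234.9   55. ] ((495.4530944824219, -227.7701416015625), (68.70280456542969, 40.20854949951172), 81.07075500488281)
side black 20.5 (355.780487804878, 178.52845528455282) [ 440.7 -181.8   55. ] ((438.5406494140625, -182.00967407226562), (15.288768768310547, 23.28034782409668), 74.66766357421875)
side yel 36 [346.72222222 149.91666667] [ 491.6 -259.6   61. ]
side yel 70 [335.32857143 160.97142857] [ 502.8 -208.7   61. ]
[[ 537.6 -236.9  138. ]
 [ 527.9 -261.4  138. ]
 [ 461.9 -208.7  138. ]
 [ 454.1 -232.9  138. ]] [ 495.37589507 -234.95771407  138.        ]
[73 78 80] [73 78 80] [134 139 124] [68 68 65]
```

View pics/c2.png

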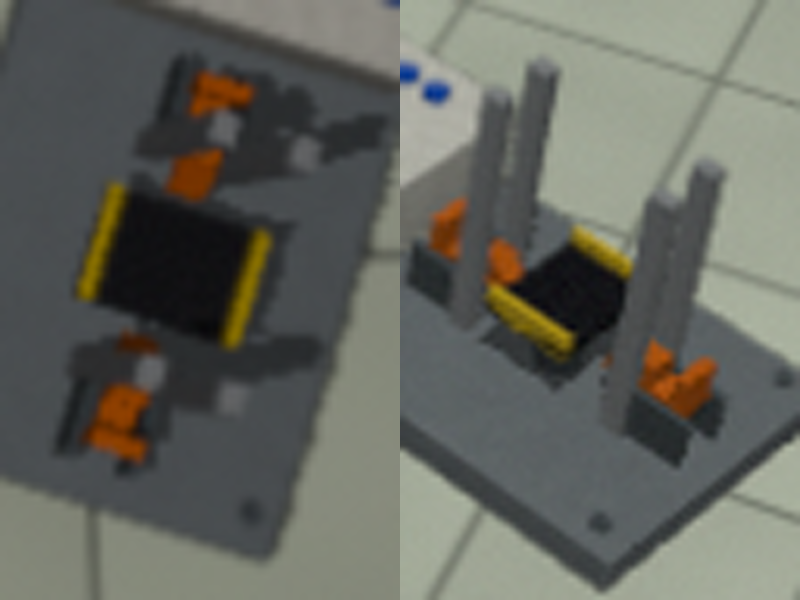

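Close-ups of the photometer: top-view post tops at crop (225,128), (305,152), (152,372) and (232,395). Side-view tops at (97,97), (143,67), (263,200) and (307,168). I'll triangulate these, then do the pick in the same script.

```bash
cat >> m.py <<'E'
def att(yaw): # tool y down, tool z (jaw axis) along yaw (rad)
    z=np.array([np.cos(yaw),np.sin(yaw),0]);y=np.array([0,0,-1.]);return R.from_matrix(np.c_[np.cross(y,z),y,z]).as_rotvec()
def bestatt(p,yaw): # choose half turn with the last joint nearest centre
    best=None
    for y in(yaw,yaw+np.pi):
        q=env.inverse_kinematics(p,att(y))
        if q is not None and(best is None or abs(q[5])<abs(best[1][5])):best=(att(y),q)
    return best
E
python3 - <<'E'
from m import *
a=np.array([(225,128),(305,152),(152,372),(232,395)])/7.143+[335,210]-.43
b=np.array([(97,97),(143,67),(263,200),(307,168)])/6.25+[315,110]-.42
for c,p in(('top',a),('side',b)):
    P=onz(c,p,138)[:,:2];x=P[:2].mean(0)-P[2:].mean(0);y=P[[0,2]].mean(0)-P[[1,3]].mean(0)
    print(c,P.round(1).tolist(),P.mean(0).round(1),np.hypot(*x),np.hypot(*y),np.degrees(np.arctan2(x[1],x[0])),np.degrees(np.arctan2(y[1],y[0]))-90)
import math
for p,yaw in(([521.5,216.7,40],1.9),([430,-20,40],-19.3),([430,-20,40],70.7),([495.5,-237,100],70.7)):
    r=bestatt(p,math.radians(yaw));print(p,yaw,None if r is None else np.round(r[1],2))
print(env.current_joints())
E
```

```text
top [[537.0, -239.9], [528.9, -264.5], [462.7, -213.5], [455.0, -237.9]] [ 495.9 -238.9] 78.66448765514481 25.75806454552393 -19.623938299425348 -17.950096232999
side [[537.3, -236.6], [528.3, -262.1], [463.1, -210.0], [454.5, -234.9]] [ 495.8 -235.9] 78.72326763936785 26.648091292099537 -19.994587650205702 -19.344121618924675
[521.5, 216.7, 40] 1.9 [ 0.25  0.25  1.81 -0.    1.08  0.22]
[430, -20, 40] -19.3 [-0.23 -0.07  2.15 -0.    1.06  0.11]
[430, -20, 40] 70.7 [-0.23 -0.07  2.15 -0.    1.06 -1.46]
[495.5, -237, 100] 70.7 [-0.59  0.13  1.82 -0.    1.19  1.32]
[-1.33611090e+00  2.20684779e-01  1.52689266e+00 -3.74977154e-05
  1.39468855e+00 -1.26098447e-01]
```

Both views agree: stage at about (495.8, −237.4), yaw about −19.6°. The posts measure 78.7 × 26 mm apart, as expected. Now picking.

```bash
python3 - <<'E'
from m import *
import math
q=env.current_joints();p=env.current_eef_pos();env.servo_line([p[0],p[1],280],vel=150)
c=[521.5,216.7];A=bestatt([*c,150],math.radians(1.9))[0]
env.move_pose([*c,200],A);print(env.current_time_s(),env.current_ft_force())
env.servo_line([*c,120],vel=120)
env.servo_line([*c,42],vel=60);print(env.current_ft_force(),env.current_ft_torque())
env.gripper_to(0.0);print(env.current_grip_width(),env.current_ft_force(),env.current_time_s())
env.servo_line([*c,160],vel=60)
print(env.current_grip_width(),env.current_ft_force(),env.current_eef_pos(),env.current_time_s())
t,s=env.snapshot('top'),env.snapshot('side');save('t3',t);save('s3',s)
save('c3',np.hstack([cv2.resize(t[190:290,100:220],(400,333)),cv2.resize(s[200:384,150:350],(400,333))]))
E
```

```text
4.0083 [-0.8864107   0.99905141 -0.7438125 ]
[-0.17086217 -0.85460453  0.0485294 ] [-0.01896261  0.03790839  0.05240165]
0.7007518536576477 [ 0.6825668  -0.13924369  4.42447803] 6.6417
0.6979699862599953 [-0.27310486 -0.16254286 -2.55573506] [521.26927221 216.64961751 159.61452826] 8.7583
```

View pics/c3.png

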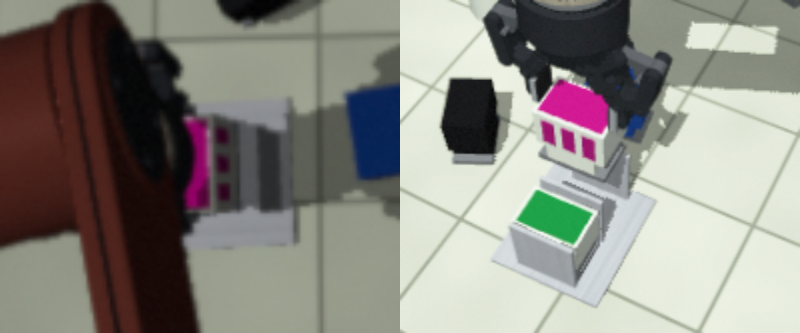

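The magenta cassette is held by its ends above the rack, and green is undisturbed. Next, set it on clear bench and re-grip by the sides.

```bash
python3 - <<'E'
from m import *
import math
c=[430,-20];Y=math.radians(-19.6)
env.servo_line([521.5,216.7,180],vel=80)
A=bestatt([*c,150],Y)[0]
env.move_pose([*c,160],A);env.servo_line([*c,46],vel=100)
f0=env.current_ft_force()[2];z=44
while z>33:
    env.servo_line([*c,z],vel=20)
    if env.current_ft_force()[2]-f0>4: break
    z-=1
print('touch',z,env.current_eef_pos(),env.current_ft_force()-f0)
env.gripper_to(1.0);env.sleep(.2)
env.servo_line([*c,190],vel=150)
# step aside to view
env.move_pose([380,-230,220],A)
t,s=env.snapshot('top'),env.snapshot('side');save('t4',t);save('s4',s)
for cam,im in(('top',t),('side',s)):
    for k in blob(im,*MAG):print(cam,cv2.contourArea(k),rect(k,cam,80))
print(env.current_time_s())
save('c4',np.hstack([cv2.resize(t,(400,300)),cv2.resize(s,(400,300))]))
E
```

```text
touch 36 [430.22734247 -20.04983184  36.98615013] [-0.79744358  3.22434447 10.43137376]
top 313.0 ((430.2133483886719, -20.189395904541016), (33.55158233642578, 54.57503128051758), 70.00194549560547)
side 321.0 ((430.95159912109375, -19.770450592041016), (34.26914978027344, 54.75264358520508), 71.07537841796875)
16.5333
```

View pics/c4.png

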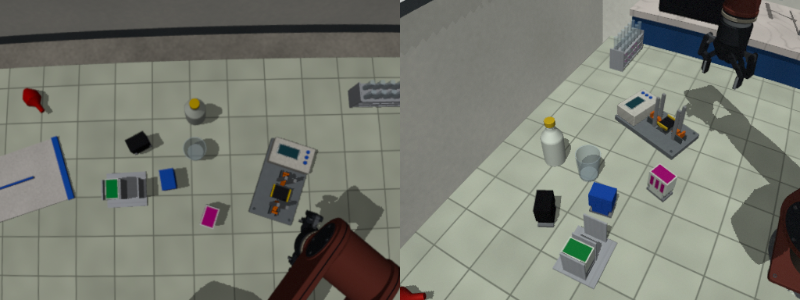

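It stands upright at (430, −20), with both cameras and the robot agreeing within 1 mm. Next, re-grip by the sides and hover over the stage.

```bash
python3 - <<'E'
from m import *
import math
c=[430.3,-20];g=[495.7,-238.0];Y=math.radians(70.4)
A=bestatt([*g,160],Y)[0]
for p in([*c,40],[*g,80],[*g,200]): print(np.round(env.inverse_kinematics(p,A),2))
env.move_pose([*c,190],A);env.servo_line([*c,100],vel=150);env.servo_line([*c,41],vel=60)
env.gripper_to(0.0);w=env.current_grip_width();print(w,env.current_ft_force())
env.servo_line([*c,215],vel=120);print(env.current_grip_width(),env.current_ft_force())
env.move_pose([*g,205],A)
env.servo_line([*g,192],vel=60);print(env.current_eef_pos(),env.current_ft_force(),env.current_time_s())
t,s=env.snapshot('top'),env.snapshot('side')
for k in blob(s,*MAG):print(cv2.contourArea(k),cv2.boundingRect(k),cv2.moments(k)['m10']/cv2.moments(k)['m00'])
save('c5',np.hstack([cv2.resize(t[180:300,300:420],(400,400),interpolation=2),cv2.resize(s[80:200,290:410],(400,400),interpolation=2)]))
E
```

```text
[-0.23 -0.07  2.15 -0.    1.06  1.68]
[-0.59  0.16  1.83 -0.    1.15  1.32]
[-0.59  0.04  1.72 -0.    1.38  1.32]
0.4633304587709572 [-2.99884472  0.13740089  5.91752006]
0.45849199635852245 [-0.00958096  1.58819206 -2.67458737]
[ 495.39251806 -236.84598012  191.38059659] [-0.59306443 -0.54085221 -1.72689749] 23.5833
105.5 (352, 93, 16, 14) 358.29699842022114
```

View pics/c5.png

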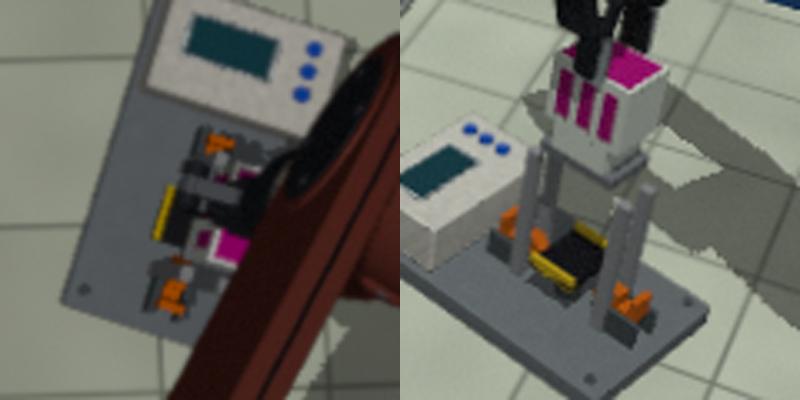

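Cassette hovers over the posts. Foot corners in the side view are at (333.5,124.1), (353.9,134.9) and (365,127.1). I'll compare these with the post tops in the same view.

```bash
python3 - <<'E'
from m import *
env.sleep(.2);e=env.current_eef_pos();print(e)
z=e[2]-41
L,N,Rr=onz('side',[(333.5,124.1),(353.9,134.9),(365,127.1)],z)[:,:2]
print(L,N,Rr,np.hypot(*(L-N)),np.hypot(*(Rr-N)),'centre',(L+Rr)/2)
print(np.degrees(np.arctan2(*(L-N)[::-1])))
E
```

```text
[ 495.84955121 -238.06102592  192.28172405]
[ 527.1760528  -227.41942823] [ 473.03920922 -213.08165375] [ 459.32002283 -251.92691911] 56.00329999450479 41.19673185656663 centre [ 493.24803782 -239.67317367]
-14.833831844059038
```

That hand-picked estimate is coarse. I'll descend between the posts, where both views agree along the post line, to just above the lips. There I'll compare foot with lip directly, watching force.

```bash
python3 - <<'E'
from m import *
g=[495.7,-238.0]
env.sleep(.1);f0=env.current_ft_force()
for z in(180,165,150,135,120,108):
    env.servo_line([*g,z],vel=60);f=env.current_ft_force()-f0
    if abs(f).max()>6: print('stop',z);break
env.sleep(.25);print(env.current_eef_pos(),env.current_ft_force()-f0,env.current_time_s())
s=np.mean([env.snapshot('side').astype(float) for _ in range(3)],0).astype(np.uint8);t=env.snapshot('top')
save('s6',s);save('t6',t)
save('c6',np.hstack([cv2.resize(s[110:194,310:394],(500,500),interpolation=2),cv2.resize(t[210:280,335:377],(300,500),interpolation=2)]))
E
```

```text
[ 495.91726816 -238.13494375  108.32135144] [ 1.46580224 -2.59068644 -0.28630843] 26.5333
```

View pics/c6.png

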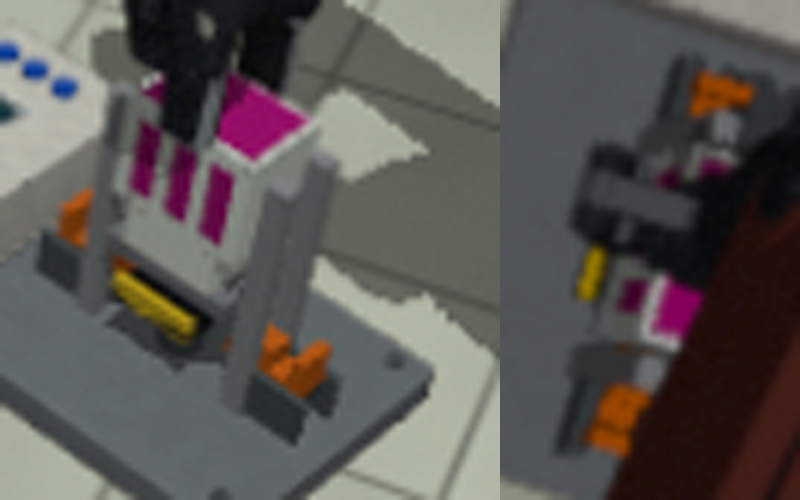

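```bash
python3 - <<'E'
from m import *
import math
Y=math.radians(-19.6);ex=np.array([math.cos(Y),math.sin(Y)]);ey=np.array([-ex[1],ex[0]])
T=np.array([(148,290),(140,340)])/7.143+[335,210]-.43
S=np.array([(322,122),(253,165)])/5.952+[310,110]-.42
for cam,p,c in(('top',T,(495.7,-238.7)),('side',S,(495.8,-235.9))):
    P=onz(cam,p,147.3)[:,:2]-c;print(cam,'stage xy of cassette top pts',(P@ex).round(1),(P@ey).round(1), 'robot coords',(onz(cam,p,147.3)).round(1).tolist())
s=cv2.imread('pics/s6.png');cv2.imwrite('pics/c7.png',cv2.resize(s[140:176,322:364],(798,684*0+600),interpolation=cv2.INTER_CUBIC))
E
```

```text
top stage xy of cassette top pts [-16.5 -31.7] [23.  20.9] robot coords [[487.9, -211.5, 147.3], [472.8, -208.4, 147.3]]
side stage xy of cassette top pts [-31. -29.] [-20.9  19.3] robot coords [[459.6, -245.2, 147.3], [474.9, -208.0, 147.3]]
```

View pics/c7.png

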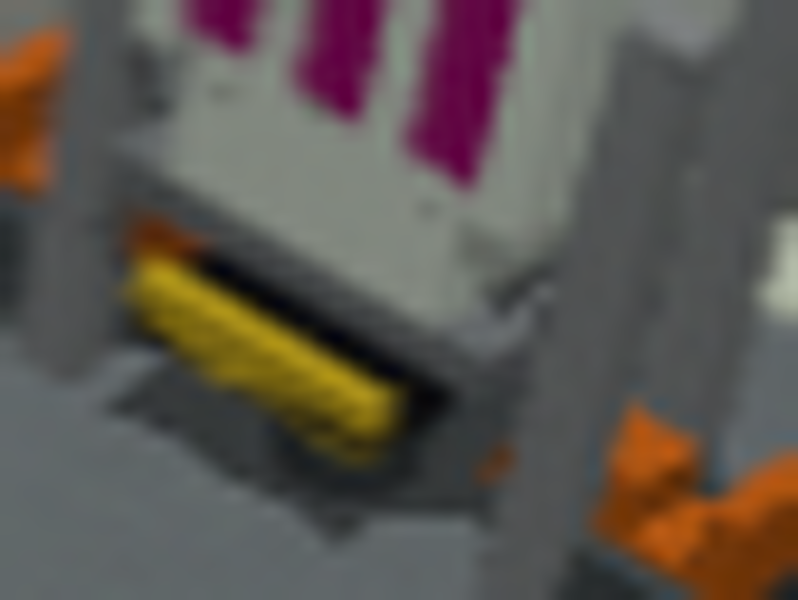

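The cassette edges sit within about 1 mm of centred in each camera's own stage frame: top +1, side −0.8 in y and +1 in x. The close view shows the black stage strip running evenly between foot and lip. Lowering it now.

```bash
python3 - <<'E'
from m import *
g=[495.7,-238.0];f0=env.current_ft_force();z=104
while z>=92:
    env.servo_line([*g,z],vel=25);f=env.current_ft_force()-f0
    if f[2]>3.5 or abs(f[:2]).max()>8:break
    z-=1
env.sleep(.2);print(z,env.current_eef_pos(),env.current_ft_force()-f0)
env.gripper_to(0.9);env.sleep(.1)
env.servo_line([*g,210],vel=120);print(env.current_time_s(),env.current_ft_force())
A=env.current_tool_rot();env.gripper_to(0.0)
env.move_pose([400,-60,230],A)
t,s=env.snapshot('top'),env.snapshot('side');save('t8',t);save('s8',s);print(env.current_time_s())
for cam,im in(('top',t),('side',s)):
    for k in blob(im,*MAG):print(cam,cv2.contourArea(k),rect(k,cam,135))
save('c8',np.hstack([cv2.resize(t[180:300,310:430],(400,400),interpolation=2),cv2.resize(s[90:210,280:400],(400,400),interpolation=2)]))
E
```

```text
96 [ 495.94634022 -238.1486173    96.44107501] [-2.07907694  0.22575247  4.51258646]
30.8917 [0.87629107 1.05542888 0.11217743]
32.525
top 347.0 ((496.0653076171875, -238.153564453125), (34.61758041381836, 54.003662109375), 69.99143981933594)
side 186.5 ((495.82476806640625, -237.42015075683594), (33.8951530456543, 52.69756317138672), 70.2123794555664)
```

View pics/c8.png

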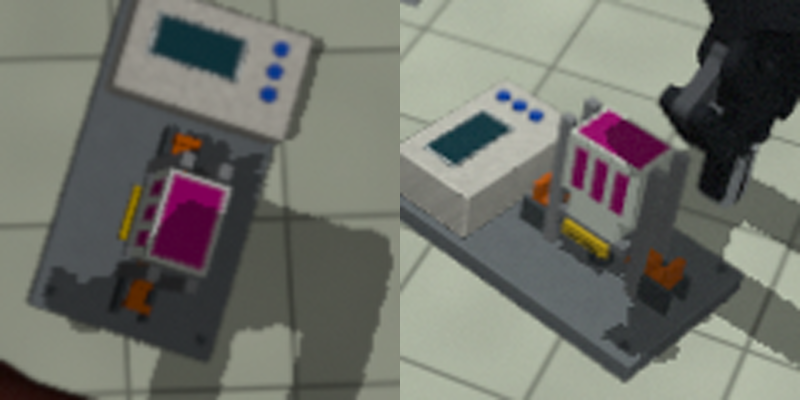

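Standing upright and square on the stage at (496, −238). Now pressing with shut fingertips on the top centre.

```bash
python3 - <<'E'
from m import *
g=[496,-238.1];A=env.current_tool_rot()
env.move_pose([*g,190],A);env.servo_line([*g,142],vel=60);env.sleep(.1);f0=env.current_ft_force()
z=138.;L=[]
while z>=100:
    env.servo_line([*g,z],vel=20);f=(env.current_ft_force()-f0)[2];e=env.current_eef_pos()[2];L.append((z,round(e,1),round(f,1)))
    if f>35:break
    z-=3 if z>112 else 1
print(L,env.current_time_s())
for _ in range(5):
    env.sleep(.5);print(env.current_eef_pos().round(2),(env.current_ft_force()-f0).round(1))
s=env.snapshot('side');save('s9',s);print(env.current_time_s())
E
```

```text
[(138.0, np.float64(137.8), np.float64(-0.1)), (135.0, np.float64(134.8), np.float64(-0.2)), (132.0, np.float64(131.8), np.float64(-0.1)), (129.0, np.float64(128.8), np.float64(0.1)), (126.0, np.float64(125.8), np.float64(-0.0)), (123.0, np.float64(122.8), np.float64(0.7)), (120.0, np.float64(119.8), np.float64(-0.5)), (117.0, np.float64(116.8), np.float64(0.2)), (114.0, np.float64(113.7), np.float64(-1.0)), (111.0, np.float64(110.8), np.float64(0.4)), (110.0, np.float64(109.9), np.float64(0.6)), (109.0, np.float64(109.0), np.float64(0.1)), (108.0, np.float64(107.9), np.float64(0.4)), (107.0, np.float64(106.9), np.float64(-0.0)), (106.0, np.float64(105.9), np.float64(0.3)), (105.0, np.float64(104.9), np.float64(0.3)), (104.0, np.float64(103.9), np.float64(-0.1)), (103.0, np.float64(102.9), np.float64(0.3)), (102.0, np.float64(102.3), np.float64(2.4)), (101.0, np.float64(101.2), np.float64(2.3)), (100.0, np.float64(100.1), np.float64(2.8))] 40.2083
[ 496.1  -238.18  100.07] [0.5 0.9 3.2]
[ 496.07 -238.15  100.06] [1.  0.3 3.4]
[ 496.03 -238.1   100.  ] [1.4 0.3 2.8]
[ 496.01 -238.13  100.02] [1.4 0.5 3.7]
[ 495.99 -238.12  100.  ] [ 1.2 -0.7  2.4]
42.7583
```

```bash
python3 - <<'E'
from m import *
print(env.current_grip_width(),env.current_eef_pos(),env.current_ft_force(),env.current_ft_torque())
s=cv2.imread('pics/s9.png');cv2.imwrite('pics/c9.png',cv2.resize(s[80:200,280:400],(600,600),interpolation=2))
E
```

```text
-0.000483558003178422 [ 496.00273847 -238.10538296  100.01000566] [1.24523749 0.46577125 2.67043914] [-0.1149787  -0.15538098  0.00768174]
```

View pics/c9.png

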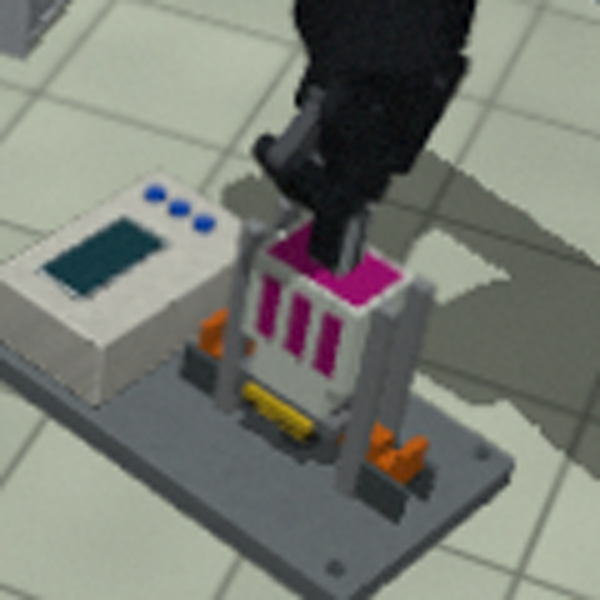

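The force explains this. The fingers met something at TCP z ≈ 102 with about 3 N, which is the spring's 6 N preload minus the cassette's 2.7 N weight. So the shut tips really end about 32 mm above the stated TCP, and the stage has only just begun to move. I'll press on about 27 mm more, force-guarded.

```bash
python3 - <<'E'
from m import *
g=[496,-238.1];L=[]
f0=env.current_ft_force()[2]-3
z=96.
while z>=68:
    env.servo_line([*g,z],vel=20);f=env.current_ft_force()-[0,0,f0];L.append((z,round(float(env.current_eef_pos()[2]),1),round(float(f[2]),1)))
    if f[2]>30 or abs(f[:2]).max()>12:break
    z-=4 if z>82 else 1
print(L,env.current_time_s())
env.sleep(.2);print(env.current_eef_pos().round(2),env.current_ft_force().round(1),env.current_time_s())
s=env.snapshot('side');save('s10',s)
E
```

```text
[(96.0, 96.0, 4.8), (92.0, 92.6, 7.5), (88.0, 88.9, 5.7), (84.0, 84.2, 6.2), (80.0, 80.3, 6.6), (79.0, 79.3, 7.9), (78.0, 78.4, 6.7), (77.0, 77.5, 7.5), (76.0, 76.5, 8.8), (75.0, 75.5, 8.6), (74.0, 74.6, 8.2), (73.0, 73.6, 9.4), (72.0, 73.4, 13.0), (71.0, 73.4, 18.0), (70.0, 73.4, 23.4), (69.0, 73.4, 27.5), (68.0, 73.4, 34.2)] 47.5083
[ 498.39 -239.52   73.43] [-6.3  5.2 33.5] 47.7083
```

Hard stop reached at 29 mm of travel (102.4 → 73.4). Holding, then easing up: latched, the force should vanish after about 4 mm.

```bash
python3 - <<'E'
from m import *
g=[496,-238.1]
env.sleep(2.2);L=[]
for z in(72,75,77,79,81,83):
    env.servo_line([*g,z],vel=20);L.append((z,round(float(env.current_eef_pos()[2]),1),round(float(env.current_ft_force()[2]),1)))
print(L,env.current_time_s())
if L[-1][2]<2:
    env.servo_line([*g,150],vel=120);A=env.current_tool_rot();env.move_pose([400,-60,230],A)
    t,s=env.snapshot('top'),env.snapshot('side')
    for cam,im in(('top',t),('side',s)):
        for z in (110,135):
            for k in blob(im,*MAG):print(cam,z,cv2.contourArea(k),rect(k,cam,z))
    save('c11',np.hstack([cv2.resize(t[180:300,310:430],(400,400),interpolation=2),cv2.resize(s[90:210,280:400],(400,400),interpolation=2)]));save('t11',t);save('s11',s)
    for c in blob(t,*GRN):print('grn',rect(c,'top',86))
print(env.current_time_s())
E
```

```text
[(72, 73.4, 12.6), (75, 75.7, 7.1), (77, 77.4, 8.3), (79, 78.1, -0.2), (81, 80.8, 0.2), (83, 83.2, -0.2)] 51.6083
top 110 329.5 ((495.6045837402344, -238.15911865234375), (34.624237060546875, 54.609352111816406), 70.11695861816406)
top 135 329.5 ((495.5357666015625, -232.51744079589844), (33.78040313720703, 53.27845001220703), 70.11689758300781)
side 110 174.0 ((496.52508544921875, -237.59933471679688), (33.90341567993164, 54.305084228515625), 68.79566192626953)
side 135 174.0 ((490.0548400878906, -208.05926513671875), (32.57482147216797, 52.17695999145508), 68.79561614990234)
grn ((519.7677001953125, 270.6072692871094), (53.283775329589844, 33.20771408081055), 2.86153507232666)
53.2917
```

View pics/c11.png

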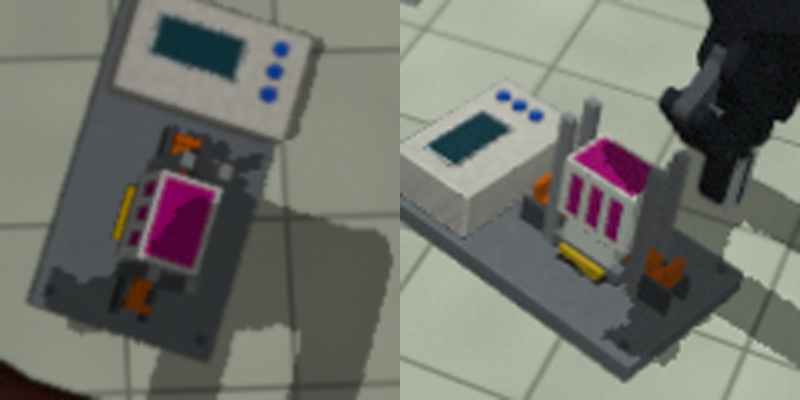

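The two views now agree at top height 110 mm (stage 25 mm down), so it is latched. Quick check of the bystanders, then hand in.

```bash
python3 - <<'E'
from m import *
a,b=cv2.imread('pics/t0.png').astype(int),cv2.imread('pics/t11.png').astype(int)
for n,(x,y) in dict(beaker=(250,190),bottle=(249,140),blue=(215,229),black=(177,183)).items():
    print(n,abs(a-b)[y-18:y+18,x-18:x+18].mean().round(2))
env.close_job()
E
```

```text
beaker 7.55
bottle 7.28
blue 6.44
black 5.26
the job is handed in; nothing more can be done
```

The magenta cassette is loaded and held down in the photometer, and I handed the job in at about 53 s of the 64 s allowed. I took it from the rack by its ends, stood it on the bench and re-gripped it by its sides. I then set it on the stage, pressed it to the stop with the shut fingertips and held it for over 2 s.

**Last checks**
- **Latched:** the press ended at a hard stop after 29 mm of travel. On easing up, the force dropped to zero after about 4 mm. With the arm away, both cameras place the cassette's top at 110 mm (stage about 25 mm down), centred to about 1 mm and square. I did not measure the latches themselves.
- **Forces:** the press peaked at about 34 N on the fingertips.
- **Green cassette:** it is still in its bay, less than 1 mm from where it started.

**What disagreed or stayed uncertain**
- **First press:** I planned contact at TCP height 135 mm, but the shut tips met the cassette at about 102 mm. I found this from the force reading and carried on, at a cost of about 10 s.
- **Stage position:** the two cameras differed by about 3 mm on the stage's position. I trusted the top camera, which had matched the robot on the bench.
- **Beaker and bottle:** the before/after image comparison was inconclusive. All patches changed by a similar 5–8 grey levels, including the look-alikes I never approached, so it looks like lighting. Neither was near the arm's path.

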